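Dial open the joinery shop's tool strongbox

ROBOT

A 7-joint arm with a two-finger parallel gripper is mounted at the origin on the work surface. World frame = base frame: x ahead of the robot, y to its left, z up, the work surface at z = 0. Lengths are in m, angles in rad, forces in N, time in s.
With the tool pointing down it reaches from about 0.425 to 0.925 m from the base axis. Payload 6.8 kg.
Tool frame: the origin (TCP) lies midway between the tips of the shut fingers; the grasp point (between the pads) lies 19 mm behind it; x points along the fingers, y is the direction in which the jaws open and shut, and the axes are right-handed (so a half turn about x gives the same grasp; the last joint's range is limited). The gripper opens to 85 mm and grips with 20 to 120 N. Pads are 22 mm wide; open, the fingers measure 114 mm over their backs; the gripper's body (76 mm by 85 mm) begins 54 mm behind the grasp point. The pads swing forward as they close: fully open they stand 13 mm farther back than shut.
Start: joints at [1.164, 0.477, 0.022, 1.555, -0.011, 1.109, -0.083], TCP at [0.199, -0.645, 0.231] pointing down, gripper open.
Joint ranges: [-2.96, 2.96], [-0.34, 2.1], [-1.41, 1.46], [0.24, 2.44], [-1.37, 4.51], [0.17, 1.92], [-2.96, 2.96]. Speed limits (rad/s): [2.39, 2.39, 3.14, 3.14, 3.14, 3.14, 3.14].

INTERFACE

Orientations are given as a rotation vector (axis times angle).
In Python, from bench import r, viewer, nets gives the robot as it stands.
- The arm moves only by the shell command python3 -m pendant 'ROWS' [FORCE]. ROWS is JSON, one flat list of numbers, 5 for each row, row after row: the finger opening in mm, from 0 to 85.4, then the shift along the tool's x, y, z in mm, then the turn about the tool's x in rad. A call has 1 to 20 rows; each row shifts and turns the commanded pose from where the row before left it, along the tool's axes as they then stand; what a row does not reach is not made up. A row lasts 1/8 s, in which the tool goes at most 62.5 mm and 10.7 degrees, less where a joint would pass 70% of its speed; a pose out of reach is approached as far as the arm can. A call with a gripper value outside its range is refused whole. The fingers move at their own pace and stop on an object; FORCE is the grip in N (left out, the last holds). Time passes only in rows, so rows that do not move let the fingers close. It gives the time, the measured TCP pose, the force and the opening at its end, in the units of the state.
- r.get_obs(): the state, without advancing time (a new reading comes with each control period).
- viewer.grab_frame(name): name is "scene" or "top" or "wrist"; returns (picture, depth): 480x640x3 uint8, red, green, blue; 480x640 float32, m along the optical axis (not along the pixel's ray), 0 where there is no reading.
- viewer.calibration(name): a dict with "mtx" (3x3 intrinsics, pixels), "world_to_cam" (4x4, takes a point from world to camera coordinates). Camera axes: x right, y up, looking along -z (the intrinsics and any distortion apply to the point x, -y, -z); pixel columns grow to the right and rows downward; lengths in m; the calibration is good to about 2 mm. The wrist camera is an equidistant fisheye: a pixel r from the principal point sees the ray r / f radians off the axis. A picture is of the moment at which its call begins: read the wrist's pose just before it. calibration takes no time and is no camera call; for the wrist camera it gives the pose at the moment of the call.
- r.hand_in(): hands the job in, once; it reports no verdict.
Trained networks look in the newest picture that a camera, given by its name, has taken for a name from the list of things; names that differ only in an ending like _2 or _b are one class to them, and where a whole thing is asked for, a point or a joint stands for the part that bears it (a point fixed in the world has none). Each returns a list of dicts, best first, with "score" (0 to 1); they miss things now and then, are a little off and sometimes report something else, mostly with a low value. They report only what shows in the picture. A call takes as long as a camera call.
- nets.look_for(name, camera): "location" ([x, y, z] in m, in world coordinates, good to about 4 mm: the middle of the surface that is visible of it).
- nets.silhouettes(name, camera): "mask" (480x640 bool, what is visible of it).
The state is a dict: "clock": time; "joints": joint angles; "qvel": joint speeds; "tau": joint torques, N m; "tcp_pos": TCP position; "orientation": TCP orientation; "contact_force": force on the tool from outside, world axes, zero at the start; "moment": the same for the moment, N m; "grip_width": finger opening in m.
Only numpy, scipy, OpenCV 4.12 (cv2) and the standard library are available. Lean on these libraries where they do the work, as an engineer would, in place of code of your own. Each camera call takes 0.05 s, during which the arm holds its last target. There are 200 camera calls.

TASK

Unlock the tool strongbox: turn its dial clockwise until the post stands at the third mark clockwise of the wide zero mark and let it stand there a moment, then turn it back anticlockwise, past zero, to the fourth mark anticlockwise of zero. Never run past either of these two marks by as much as half a division. Then slide the bolt by its tab fully towards the dial, and leave the things lying around the box where they are.

Things in the scene. Friction and masses are not known exactly. Their poses are not given: they have to be found in the camera images.
- strongbox: Plywood box, grey steel lid, 226 x 366 mm, fixed to the bench. Origin: centre of its underside; z up, lid surface at 92 mm. In its frame the dial's axis is at (0, +75) mm, the shut bolt's tab at (0, -105) mm, and the wide zero mark lies from the dial towards +y; hinges at its +x side. Around the dial are 11 marks, 30 degrees (0.5236 rad, one division) apart; none where the bolt runs.
- dial (a joint): Dial angle, rad: 0 with its post at the wide zero mark, positive clockwise from above; third mark clockwise = +1.571, fourth anticlockwise = -2.094; stops at -2.9 and 2.9. A flat black disc, 120 mm across, on a vertical axis. Starts between -0.9 and 0.9. Friction 0.12 N m (about 3 N at the post); it stays where it is left.
- dial_axis (a point): Point on the dial's axis at the disc's upper face, 114 mm above the bench.
- zero_mark (a point): Centre of the wide zero mark (20 x 8 mm, the others are 14 x 3 mm), on the lid 74.5 mm from the dial's axis.
- post (a point): Upright aluminium finger post on the dial disc, 18 mm in diameter, 36 mm tall, 46 mm from the dial's axis; it may be pushed from either side or pinched. A white line on the disc runs to it. The point is its centre, 132 mm above the bench; its top is at 150 mm. It turns with the dial.
- bolt (a joint): Travel of the bolt towards the dial, m: 0 shut, 0.035 fully open (stop). It slides along the box's +y with 2.5 N friction and stays where it is left. A gate under the dial blocks it unless the dial is at the fourth mark anticlockwise (within about 9 degrees); once in, it also holds the dial.
- tab (a point): Centre of the bolt's upright steel tab: 36 mm along the box's x, 14 mm along y (the sliding direction), 102 to 138 mm above the bench; point at 120 mm. It stands on a flat bar 10 mm wide, top at 102 mm; 50 mm from the shut tab, away from the dial, the bar passes under a strap whose top is at 106 mm.
- tape_measure: Bystander: black tape measure, 78 x 42 x 70 mm, standing beside the box. Origin at the centre of its underside.
- glue_bottle: Bystander: pale plastic bottle with a cap, 64 mm in diameter, 140 mm tall, standing beside the box. Origin at the centre of its underside.
- mallet: Bystander: wooden joiner's mallet lying beyond the box, 280 mm long, 70 mm high. Origin under the handle, near the middle.

How it is judged:
On the way, in this order (a step that is already met when the one before it is completed fails the run):
1. the dial is turned clockwise to the third mark (within 8 degrees) and stands there 0.3 s (value of joint dial between 1.4308 and 1.7108 rad), for 0.3 s.
2. the dial is turned back anticlockwise to the fourth mark left of zero (within 8 degrees), the bolt still shut, and stands there 0.3 s (value of joint dial between -2.2344 and -1.9544 rad and value of joint bolt below 0.01 m), for 0.3 s.
3. the bolt is slid open, at least 31 of its 35 mm (value of joint bolt above 0.031 m), for 0.2 s.
At the end, for the whole second after the job is handed in: The dial rests at the fourth mark anticlockwise of zero (within 11 degrees), the bolt rests open by at least 31 of 35 mm, and tape measure, bottle and mallet are within 30 mm of where they stood (value of joint dial between -2.2944 and -1.8944 rad and value of joint bolt above 0.031 m and velocity of joint dial between -0.02 and 0.02 rad/s and velocity of joint bolt between -0.02 and 0.02 m/s and distance of each of tape_measure, glue_bottle, mallet from where it was at the start of the episode below 0.03 m); the robot touches nothing.
It fails at once if the dial runs more than half a division past the third mark clockwise, or past the fourth mark anticlockwise (value of joint dial above 1.8328 rad or value of joint dial below -2.3564 rad).
It fails at once if the tape measure, bottle or mallet is moved by more than 30 mm (distance of any of tape_measure, glue_bottle, mallet from where it was at the start of the episode above 0.03 m).
It also fails if it takes over 66 s, if anything falls off the work surface, if the arm or the gripper's body presses on something with over 40 N, if the wrist force passes 120 N, or if a joint passes its speed limit or range.

## Working session

There is one attempt and no reset: what is moved stays moved. The work goes in short steps, Python scripts to look and compute and a shell command to move; the robot and the scene stay as the last step left them, time stands still between calls to the robot, and variables do not carry over. Pictures are saved under pics/ and viewed, about 8 in all and at most 12, crops included, and the job is handed in when it is done.

```bash
mkdir -p pics; ls
python3 - <<'E'
from bench import r,viewer,nets
import cv2,numpy as np
o=r.get_obs();print({k:np.round(v,3).tolist() for k,v in o.items()})
for c in ("top","scene"):
    p,d=viewer.grab_frame(c);cv2.imwrite(f"pics/{c}0.png",p[...,::-1])
    for n in ("strongbox","dial_axis","zero_mark","post","tab","tape_measure","glue_bottle","mallet"):
        try:print(c,n,[(np.round(x["location"],4).tolist(),round(x["score"],2)) for x in nets.look_for(n,c)[:2]])
        except Exception as e:print(c,n,e)
E
```

```text
pics
{'clock': 0.0, 'joints': [1.164, 0.478, 0.022, 1.556, -0.012, 1.109, -0.083], 'qvel': [0.001, 0.001, -0.001, 0.0, -0.001, -0.0, 0.001], 'tau': [-0.0, -59.645, 1.608, -28.12, 0.013, 0.01, -0.0], 'tcp_pos': [0.199, -0.645, 0.23], 'orientation': [2.061, 0.312, -2.062], 'contact_force': [0.536, 0.002, 0.392], 'moment': [-0.028, 0.024, 0.075], 'grip_width': 0.085}
top strongbox [([0.5362, -0.1119, 0.0904], 0.96)]
top dial_axis [([0.5432, -0.1082, 0.0891], 0.75)]
top zero_mark [([0.5389, -0.1077, 0.0941], 0.85)]
top post [([0.5368, -0.0345, 0.1123], 0.97)]
top tab [([0.5387, -0.2125, 0.1022], 0.56), ([0.5388, -0.0366, 0.1101], 0.43)]
top tape_measure [([0.5617, 0.1826, 0.0672], 0.88)]
top glue_bottle [([0.5387, -0.3889, 0.0967], 0.95)]
top mallet [([0.7527, 0.0279, 0.0665], 0.61)]
scene strongbox [([0.5904, -0.162, 0.0911], 0.77), ([0.5449, -0.0432, 0.1188], 0.25)]
scene dial_axis [([0.5853, -0.1518, 0.088], 0.97)]
scene zero_mark [([0.5854, -0.1607, 0.0897], 0.7)]
scene post [([0.5453, -0.0424, 0.1128], 0.8)]
scene tab [([0.5424, -0.2193, 0.0975], 0.86)]
scene tape_measure [([0.582, 0.1691, 0.0507], 0.6)]
scene glue_bottle [([0.553, -0.4225, 0.0775], 0.56)]
scene mallet [([0.7615, 0.0233, 0.0417], 0.83)]
```

View pics/top0.png

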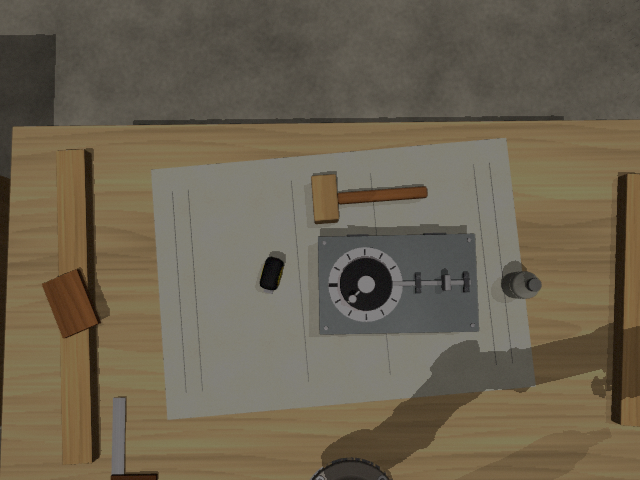

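View pics/scene0.png

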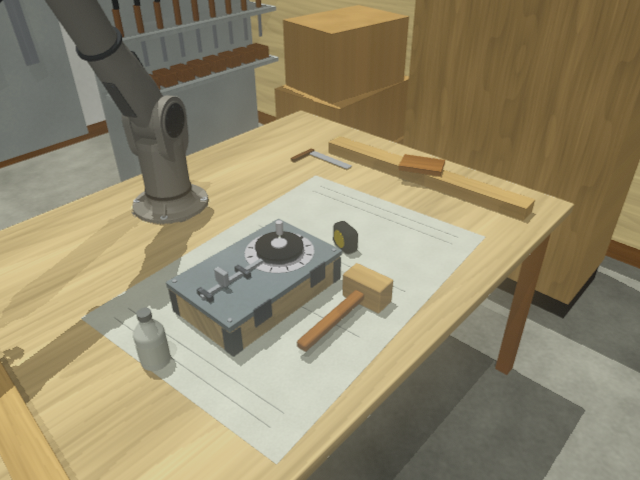

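Top view: dial centre (366,284), zero mark at the left (333,285), post at (352,299), so about −47°. The tab is at (446,283), with straps at x=418 and x=466. Up in the image is +x, left is +y. The bystanders stand clear of the box.

```bash
cat > h.py <<'E'
from bench import r,viewer,nets
import cv2,numpy as np
from scipy.spatial.transform import Rotation as R
def cloud(c,d):
    k=viewer.calibration(c);M=np.array(k["mtx"]);W=np.linalg.inv(np.array(k["world_to_cam"]))
    v,u=np.mgrid[:480,:640]
    P=np.stack([(u-M[0,2])/M[0,0]*d,-(v-M[1,2])/M[1,1]*d,-d,np.ones_like(d)],-1)@W.T
    return P[...,:3]
E
python3 - <<'E'
from h import *
for c in ("top","scene"):
    p,d=viewer.grab_frame(c);P=cloud(c,d)
    near=(abs(P[...,0]-.54)<.2)&(abs(P[...,1]+.11)<.26)&(d>0)
    lid=near&(P[...,2]>.085)&(P[...,2]<.12)
    n,l,s,_=cv2.connectedComponentsWithStats(lid.astype(np.uint8));i=1+s[1:,4].argmax()
    q=P[l==i]
    print(c,"lid z",np.median(q[:,2]),cv2.minAreaRect((q[:,:2]*1000).astype(np.float32)))
    for n in ("post","tab"):
        m=nets.silhouettes(n,c)[0]["mask"]&(d>0); q=P[m]; t=q[q[:,2]>q[:,2].max()-.008]
        print(n,m.sum(),"ztop",q[:,2].max(),len(t),"ctr",t.mean(0).round(4),"ext",np.ptp(t,0).round(4))
    hub=near&(P[...,2]>.12);n,l,s,ce=cv2.connectedComponentsWithStats(hub.astype(np.uint8))
    for i in range(1,n):
        q=P[l==i]
        if len(q)>3:print("high",ce[i].round(),len(q),q.mean(0).round(4),q[:,2].max().round(4))
k=viewer.calibration("top");print(np.round(k["mtx"],1).tolist(),np.linalg.inv(k["world_to_cam"])[:3,3])
p,_=viewer.grab_frame("top");cv2.imwrite("pics/crop1.png",cv2.resize(p[225:345,305:485,::-1],None,fx=4,fy=4,interpolation=cv2.INTER_CUBIC))
o=r.get_obs();print(R.from_rotvec(o["orientation"]).as_matrix().round(3))
E
```

```text
top lid z 0.09252876622122086 ((538.08984375, -110.50833129882812), (229.3451690673828, 366.5881652832031), 0.4995943009853363)
post 2165 ztop 0.15477238787595393 46 ctr [ 0.5035 -0.002   0.15  ] ext [0.0154 0.0156 0.008 ]
tab 417 ztop 0.1425244768396423 81 ctr [ 0.5374 -0.2149  0.1376] ext [0.0333 0.0125 0.008 ]
high [446. 282.] 123 [ 0.5373 -0.2133  0.1346] 0.1425
high [366. 283.] 98 [ 0.5373 -0.0351  0.1221] 0.1273
high [361. 290.] 7 [ 0.5223 -0.0242  0.1226] 0.1251
high [371. 289.] 5 [ 0.5235 -0.047   0.1219] 0.1232
high [352. 298.] 56 [ 0.504  -0.0015  0.1479] 0.1548
scene lid z 0.09278181931597396 ((540.718505859375, -113.56809997558594), (235.19200134277344, 370.48956298828125), 1.0439196825027466)
post 1372 ztop 0.15226283415806163 33 ctr [ 0.5082 -0.0065  0.1488] ext [0.0185 0.0175 0.0079]
tab 445 ztop 0.1411888458863947 79 ctr [ 0.5423 -0.2193  0.1373] ext [0.0379 0.0161 0.0079]
high [278. 227.] 92 [ 0.5096 -0.0079  0.138 ] 0.1523
high [278. 242.] 68 [ 0.54   -0.039   0.1212] 0.1237
high [221. 274.] 132 [ 0.5443 -0.2204  0.1331] 0.1412
[[545.2, 0.0, 320.4], [0.0, 545.2, 245.6], [0.0, 0.0, 1.0]] [0.52457235 0.05943872 1.35346912]
[[ 0.     0.294 -0.956]
 [-0.    -0.956 -0.294]
 [-1.     0.    -0.   ]]
```

View pics/crop1.png

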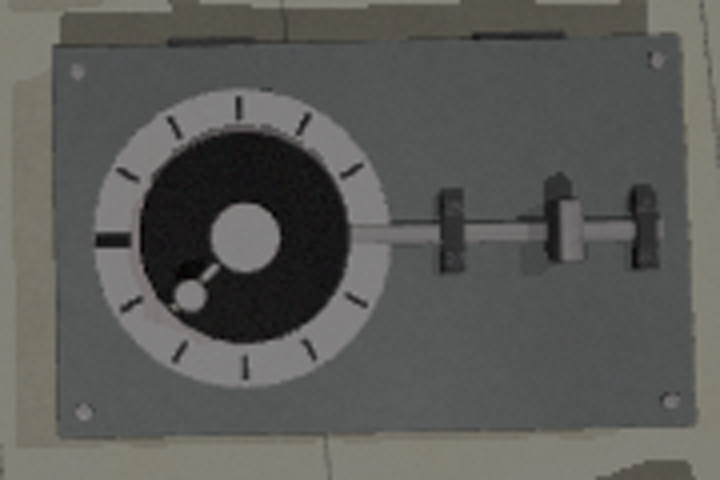

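The two cameras agree within about 4 mm. Averaged, the axis is at (0.5385, −0.037), the post at (0.506, −0.004), the dial at about −0.77 rad and the box yaw at about 0.9°. Next I move above the post and turn the tool so the jaws lie tangential.

```bash
python3 -m pendant '[85,0,-37.3,-34.4,0, 85,0,-37.3,-34.4,0, 85,0,-37.3,-34.4,0, 85,0,-37.3,-34.4,0, 85,0,-37.3,-34.4,0, 85,0,-37.3,-34.4,0, 85,0,-37.3,-34.4,0, 70,0,-37.3,-34.4,0, 70,0,-37.3,-34.4,0, 70,0,-37.3,-34.4,0, 70,0,-37.3,-34.4,0, 70,0,-37.3,-34.4,0, 70,0,-37.3,-34.4,0, 70,0,-37.3,-34.4,0, 70,0,0,0,-0.17, 70,0,0,0,-0.17, 70,0,0,0,-0.17, 70,0,0,0,-0.17, 70,0,0,0,-0.17, 70,0,0,0,-0.17]' 25
python3 -m pendant '[60,0,0,0,-0.17, 60,0,0,0,-0.17, 60,0,0,0,-0.17, 60,0,0,0,-0.17, 60,0,0,0,-0.17, 60,0,0,0,-0.17, 60,0,0,0,-0.02, 60,0,0,0,0]'
python3 - <<'E'
from h import *
o=r.get_obs();print(o["clock"],o["tcp_pos"],o["joints"].round(2) if hasattr(o["joints"],"round") else o["joints"]);print(R.from_rotvec(o["orientation"]).as_matrix().round(3))
k=viewer.calibration("wrist");p,d=viewer.grab_frame("wrist");cv2.imwrite("pics/w1.png",p[...,::-1])
print({a:np.round(b,4).tolist() for a,b in k.items()})
for n in ("post","dial_axis","zero_mark","tab"):print(n,[(np.round(x["location"],4).tolist(),round(x["score"],2)) for x in nets.look_for(n,"wrist")[:2]])
E
```

```text
clock: 3.75
tcp_pos: [0.5053, -0.0044, 0.2315]
orientation: [1.389, 1.082, -1.388]
contact_force: [0.1, 0.1, -0.6]
grip_width: 0.0698
clock: 4.75
tcp_pos: [0.5053, -0.0044, 0.2314]
orientation: [0.614, 1.482, -0.614]
contact_force: [0.4, 0.4, -1.2]
grip_width: 0.0599
4.75 [ 0.50528585 -0.00438948  0.23135321] [ 0.52  0.28 -0.74  1.92  0.22  1.03  0.47]
[[ 0.     0.707  0.707]
 [-0.     0.707 -0.707]
 [-1.     0.     0.   ]]
{'mtx': [[371.6483, 0.0, 315.8599], [0.0, 371.6483, 243.7261], [0.0, 0.0, 1.0]], 'world_to_cam': [[0.708, 0.7062, 0.0001, -0.3535], [-0.6746, 0.6763, -0.2957, 0.3814], [-0.2089, 0.2093, 0.9553, -0.2725], [0.0, 0.0, 0.0, 1.0]]}
post [([0.5367, -0.0305, 0.1139], 0.78)]
dial_axis [([0.5111, -0.0283, 0.0892], 0.61)]
zero_mark [([0.5085, -0.0311, 0.0895], 0.83)]
tab [([0.5406, -0.2092, 0.1311], 0.89), ([0.5115, -0.0302, 0.0894], 0.45)]
```

View pics/w1.png

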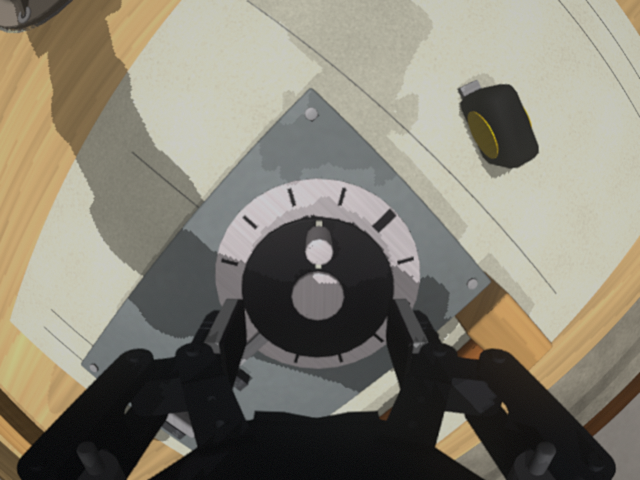

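Wrist view: the post top is at about (320,251), the hub top at (318,297) and the zero mark at (385,219). The post sits centred between the jaws.

```bash
cat >> h.py <<'E'
def wpix(u,v,z,k=None):
    k=k or viewer.calibration("wrist");M=np.array(k["mtx"]);W=np.linalg.inv(np.array(k["world_to_cam"]))
    a,b=(u-M[0,2])/M[0,0],(v-M[1,2])/M[1,1];t=np.hypot(a,b);s=np.sin(t)/t
    d=W[:3,:3]@[a*s,-b*s,-np.cos(t)];c=W[:3,3];return c+d*(z-c[2])/d[2]
E
python3 - <<'E'
from h import *
for n,u,v,z in (("post",320,252,.15),("hub",318,297,.124),("zero",385,219,.092),("m+1",403,261,.092),("m-1",343,196,.092),("m-2",292,198,.092),("disc L",243,290,.114),("disc R",394,290,.114)):print(n,wpix(u,v,z).round(4))
E
```

```text
post [ 0.5051 -0.002   0.15  ]
hub [ 0.5354 -0.0337  0.124 ]
zero [0.5361 0.0401 0.092 ]
m+1 [0.573  0.0274 0.092 ]
m-1 [0.4997 0.0291 0.092 ]
m-2 [4.732e-01 3.000e-04 9.200e-02]
disc L [ 0.494  -0.0742  0.114 ]
disc R [0.5767 0.0085 0.114 ]
```

```bash
python3 -m pendant '[60,35,0,0,0, 60,35,0,0,0, 60,35,0,0,0, 40,0,0,0,0, 28,0,0,0,0, 20,0,0,0,0, 10,0,0,0,0, 10,0,0,0,0, 10,0,0,0,0, 10,0,0,0,0]' 25
```

```text
clock: 6.25
tcp_pos: [0.5066, -0.004, 0.1279]
orientation: [0.613, 1.48, -0.611]
contact_force: [-0.8, 0.3, 7.0]
grip_width: 0.0168
```

```bash
python3 -m pendant '[10,-2,0,0,0, 10,0,6.9,0.5,0.15, 10,0,6.9,0.5,0.15, 10,0,6.9,0.5,0.15, 10,0,6.9,0.5,0.15, 10,0,6.9,0.5,0.15, 10,0,6.9,0.5,0.15, 10,0,6.9,0.5,0.15, 10,0,6.9,0.5,0.15, 10,0,6.9,0.5,0.15, 10,0,6.9,0.5,0.15, 10,0,6.9,0.5,0.15, 10,0,6.9,0.5,0.15, 10,0,6.9,0.5,0.15, 10,0,0,0,0, 10,0,0,0,0]'
python3 - <<'E'
from h import *
o=r.get_obs();print(o["tcp_pos"],np.round(o["joints"],2));print(R.from_rotvec(o["orientation"]).as_matrix().round(3))
v=o["tcp_pos"][:2]-np.array([.537,-.035]);print(np.hypot(*v),np.degrees(np.arctan2(v[0],v[1]))+.9)
p,d=viewer.grab_frame("wrist");cv2.imwrite("pics/w2.png",p[...,::-1])
E
```

```text
clock: 8.25
tcp_pos: [0.5798, -0.018, 0.1281]
orientation: [1.994, 0.417, -1.996]
contact_force: [-2.4, 0.8, -2.1]
grip_width: 0.0165
[ 0.57976681 -0.01801762  0.12814897] [ 0.09  0.45 -0.21  1.87  0.12  0.84 -1.35]
[[-0.001  0.4   -0.917]
 [ 0.    -0.917 -0.4  ]
 [-1.    -0.001  0.001]]
0.04601522574163746 69.24233735198655
```

View pics/w2.png

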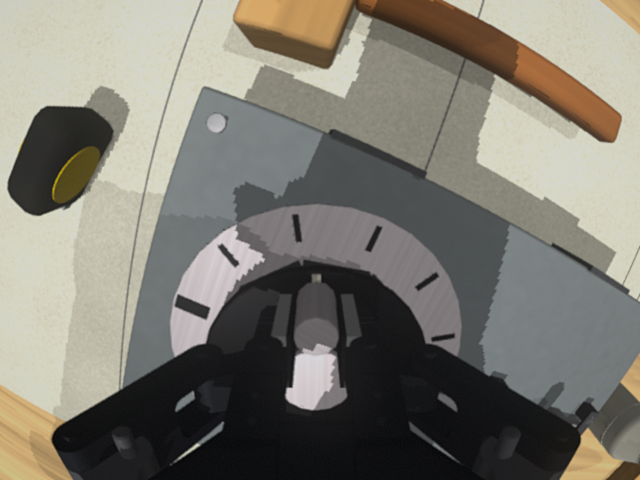

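Wrist view: the post (318,315) is pinched, pointing between mark 2 (297,228) and mark 3 (374,238). About 69° fits this, so I turn another 0.36 rad.

```bash
python3 - <<'E'
from h import *
a=np.array([.537,-.035])
for n,u,v in (("0",192,306),("1",229,255),("2",297,228),("3",374,238),("4",428,281)):
    w=wpix(u,v,.092);q=w[:2]-a;print(n,w.round(4),np.hypot(*q).round(4),np.degrees(np.arctan2(*q)).round(2))
E
python3 -m pendant '[10,0,5.5,0.4,0.12, 10,0,5.5,0.4,0.12, 10,0,5.5,0.4,0.12, 10,0,0,0,0, 10,0,0,0,0]'
python3 - <<'E'
from h import *
o=r.get_obs();print(o["tcp_pos"]);T=R.from_rotvec(o["orientation"]).as_matrix();print(T.round(3))
v=o["tcp_pos"][:2]-np.array([.537,-.035]);print(np.hypot(*v),np.degrees(np.arctan2(v[0],v[1])))
p,d=viewer.grab_frame("top");cv2.imwrite("pics/t2.png",cv2.resize(p[225:345,305:485,::-1],None,fx=4,fy=4,interpolation=cv2.INTER_CUBIC))
E
```

```text
0 [0.5364 0.0386 0.092 ] 0.0736 -0.49
1 [0.5737 0.0286 0.092 ] 0.0734 29.97
2 [0.6009 0.0017 0.092 ] 0.0737 60.09
3 [ 0.6116 -0.0357  0.092 ] 0.0746 90.52
4 [ 0.6019 -0.0735  0.092 ] 0.0755 120.67
clock: 8.93
tcp_pos: [0.5834, -0.0339, 0.1281]
orientation: [2.194, 0.057, -2.196]
contact_force: [-2.6, 3.1, -1.2]
grip_width: 0.0171
[ 0.5833526  -0.0338807   0.12811767]
[[-0.001  0.052 -0.999]
 [ 0.    -0.999 -0.052]
 [-1.    -0.     0.001]]
0.046366107517984215 88.61672399907987
```

View pics/t2.png

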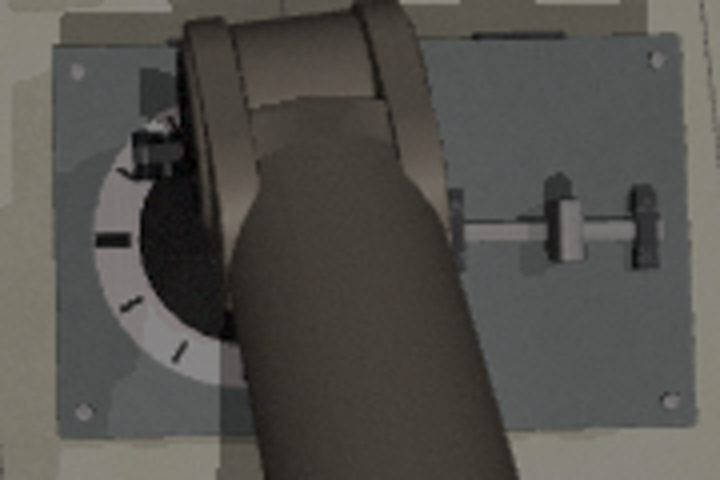

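The wrist is over the dial in this top view, so it isn't usable for checking. The wrist-camera marks put mark 3 at 90.5° world, with the post at 88.6° by TCP. I hold there, then turn back.

```bash
python3 -m pendant '[10,0,0.8,0,0.02, 10,0,0,0,0, 10,0,0,0,0, 10,0,0,0,0, 10,0,0,0,0, 10,0,0,0,0]'
python3 -m pendant '[10,0,-6.9,0.5,-0.15, 10,0,-6.9,0.5,-0.15, 10,0,-6.9,0.5,-0.15, 10,0,-6.9,0.5,-0.15, 10,0,-6.9,0.5,-0.15, 10,0,-6.9,0.5,-0.15, 10,0,-6.9,0.5,-0.15, 10,0,-6.9,0.5,-0.15, 10,0,-6.9,0.5,-0.15, 10,0,-6.9,0.5,-0.15, 10,0,-6.9,0.5,-0.15, 10,0,-6.9,0.5,-0.15, 10,0,-6.9,0.5,-0.15, 10,0,-6.9,0.5,-0.15, 10,0,-6.9,0.5,-0.15, 10,0,-6.9,0.5,-0.15, 10,0,-6.9,0.5,-0.15, 10,0,-6.9,0.5,-0.15, 10,0,0,0,0]'
python3 - <<'E'
from h import *
o=r.get_obs();print(o["tcp_pos"],np.round(o["joints"],2));T=R.from_rotvec(o["orientation"]).as_matrix();print(T.round(3))
v=o["tcp_pos"][:2]-np.array([.537,-.035]);print(np.hypot(*v),np.degrees(np.arctan2(v[0],v[1])))
E
```

```text
clock: 9.72
tcp_pos: [0.5834, -0.0344, 0.1281]
orientation: [2.205, 0.035, -2.208]
contact_force: [-3.2, 4.4, -1.1]
grip_width: 0.0168
clock: 12.1
tcp_pos: [0.4966, -0.018, 0.1282]
orientation: [0.325, 1.544, -0.323]
contact_force: [4.7, 2.5, -10.3]
grip_width: 0.0169
[ 0.49661614 -0.01799341  0.12822802] [ 0.54  0.42 -0.77  2.03  0.39  0.83  0.71]
[[ 0.002  0.401  0.916]
 [ 0.001  0.916 -0.401]
 [-1.     0.002  0.002]]
0.04381872130219361 -67.16289775879251
```

```bash
python3 -m pendant '[10,0,-6.9,0.3,-0.15, 10,0,-6.9,0.3,-0.15, 10,0,-6.9,0.3,-0.15, 10,0,-6.9,0.3,-0.15, 10,0,-6.9,0.3,-0.15, 10,0,-4.6,0.2,-0.1, 10,0,0,0,0, 10,0,0,0,0]'
python3 - <<'E'
from h import *
o=r.get_obs();print(o["tcp_pos"],np.round(o["joints"],2));T=R.from_rotvec(o["orientation"]).as_matrix();print(T.round(3))
for a in ([.537,-.035],[.538,-.0355]):
    v=o["tcp_pos"][:2]-np.array(a);print(np.hypot(*v),np.degrees(np.arctan2(v[0],v[1])))
p,d=viewer.grab_frame("wrist");cv2.imwrite("pics/w3.png",p[...,::-1])
E
```

```text
clock: 13.1
tcp_pos: [0.4972, -0.0548, 0.1283]
orientation: [-0.34, 1.538, 0.342]
contact_force: [8.8, 4.1, -15.3]
grip_width: 0.0166
[ 0.4972251  -0.0547856   0.12830978] [ 0.75  0.49 -0.95  2.02  0.52  0.89  1.52]
[[ 0.005 -0.422  0.907]
 [ 0.002  0.907  0.422]
 [-1.     0.     0.005]]
0.04442423793566647 -116.44756078785048
0.04510573264995255 -115.31308583181126
```

View pics/w3.png

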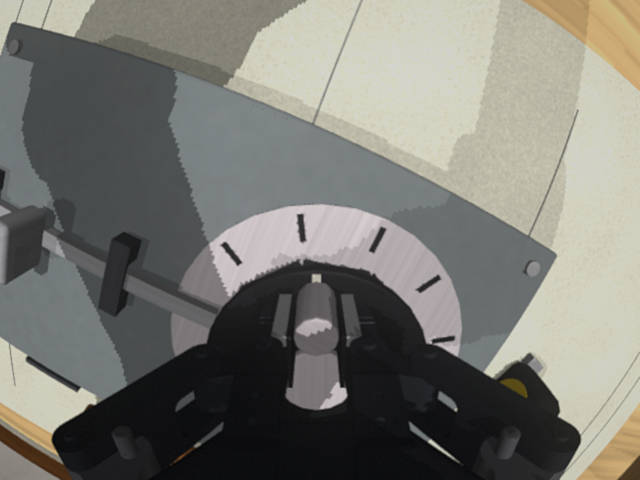

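Wrist view: the post (317,325) points almost at the second mark from the bolt (301,228), which is the fourth anticlockwise. The first is (231,253) and the −90° mark is (377,240). I compute the remainder.

Run:
```python
from h import *
from scipy.optimize import least_squares
M=[wpix(u,v,.092)[:2] for u,v in ((231,253),(301,228),(377,240),(428,284),(443,340))]
th=np.radians([-150,-120,-90,-60,-30])
f=lambda p:(np.array([[p[0]+.0745*np.sin(t+p[2]),p[1]+.0745*np.cos(t+p[2])] for t in th])-M).ravel()
s=least_squares(f,[.537,-.035,0],x_scale=[.01,.01,.1]);print(s.x,np.degrees(s.x[2]),np.abs(s.fun).max())
pz=r.get_obs()["tcp_pos"][:2]
q=pz-s.x[:2];print("dial",np.degrees(np.arctan2(*q)-s.x[2]),np.hypot(*q))
for u,v in ((317,277),(316,325)):print(wpix(u,v,.114 if v<300 else .15).round(4))
```

```text
[ 0.53747125 -0.03603091 -0.00587856] -0.33681670520310764 0.0005366797383980701
dial -114.58780684668727 0.04444213984061289
[ 0.4854 -0.0594  0.114 ]
[ 0.4895 -0.058   0.15  ]
```

```bash
python3 -m pendant '[10,0,-2.3,0,-0.05, 10,0,-2.3,0,-0.05, 10,0,0,0,0, 10,0,0,0,0, 10,0,0,0,0, 10,0,0,0,0]'
python3 - <<'E'
from h import *
o=r.get_obs();print(o["tcp_pos"],o["contact_force"])
q=o["tcp_pos"][:2]-np.array([.5375,-.036]);print(np.degrees(np.arctan2(*q))+.34,np.hypot(*q))
E
```

```text
clock: 13.9
tcp_pos: [0.4992, -0.0585, 0.1283]
orientation: [-0.418, 1.525, 0.421]
contact_force: [7.0, 6.0, -14.2]
grip_width: 0.0167
[ 0.49915633 -0.0585162   0.12828774] [  6.98225797   6.00552009 -14.21731071]
-120.08233717440481 0.044465903851310315
```

The dial reads −120.1° and has stood there. I release, lift, turn the tool (jaws along x) and check.

```bash
python3 -m pendant '[25,0,0,0,0, 40,0,0,0,0, 40,0,0,0,0, 40,0,0,0,0, 40,-20,0,0,0, 40,-40,0,0,0, 40,-40,0,0,0, 40,0,0,0,0.174, 40,0,0,0,0.174, 40,0,0,0,0.174, 0,0,0,0,0.174, 0,0,0,0,0.174, 0,0,0,0,0.174, 0,0,0,0,0.174, 0,0,0,0,0.174, 0,0,0,0,0.174, 0,0,0,0,0.174, 0,0,0,0,0.174, 0,0,0,0,0.174]'
python3 - <<'E'
from h import *
o=r.get_obs();print(o["tcp_pos"],np.round(o["joints"],2),o["contact_force"]);print(R.from_rotvec(o["orientation"]).as_matrix().round(3))
p,d=viewer.grab_frame("wrist");cv2.imwrite("pics/w4.png",p[...,::-1])
print([(np.round(x["location"],4).tolist(),round(x["score"],2)) for x in nets.look_for("tab","wrist")[:2]])
E
```

```text
clock: 16.27
tcp_pos: [0.4973, -0.0593, 0.2298]
orientation: [1.199, 1.215, -1.197]
contact_force: [-0.1, 0.6, -0.7]
grip_width: -0.0
[ 0.49730001 -0.05931617  0.22975528] [ 0.57  0.26 -0.67  1.93  0.19  1.01 -0.16] [-0.08891449  0.58166998 -0.65965296]
[[ 0.002  1.     0.015]
 [ 0.     0.015 -1.   ]
 [-1.     0.002 -0.   ]]
[([0.5465, -0.1261, 0.1017], 0.73)]
```

View pics/w4.png

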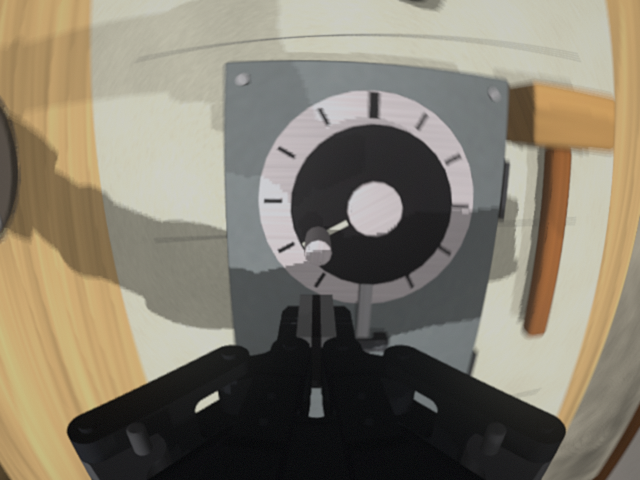

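Wrist view: hub at (374,208), post top at (318,252), and the line points to the mark (286,246), the fourth anticlockwise. I verify that numerically and move behind the tab.

```bash
python3 - <<'E'
from h import *
a=np.array([.5375,-.036])
h=wpix(374,208,.124)[:2];print("hub",h)
for n,u,v,z in (("posttop",318,251,.15),("line",338,228,.114),("m-4",286,246,.092),("m-3",273,201,.092)):
    q=wpix(u,v,z)[:2];print(n,q.round(4),np.degrees(np.arctan2(*(q-a))),np.degrees(np.arctan2(*(q-h))))
E
python3 -m pendant '[0,0,9.5,47,0, 0,0,9.5,47,0, 0,0,9.5,47,0, 0,0,9.5,47,0, 0,0,0,0,0]'
python3 - <<'E'
from h import *
o=r.get_obs();print(o["tcp_pos"])
p,d=viewer.grab_frame("wrist");cv2.imwrite("pics/w5.png",p[...,::-1])
P=None
print([(np.round(x["location"],4).tolist(),round(x["score"],2)) for x in nets.look_for("tab","wrist")[:2]])
E
```

```text
hub [ 0.53547138 -0.03439032]
posttop [ 0.4974 -0.0574] -118.10701158285558 -121.16767879573534
line [ 0.5119 -0.0517] -121.52344514828746 -126.29249402092908
m-4 [ 0.4728 -0.0729] -119.7237676425356 -121.59699159922775
m-3 [ 0.4629 -0.0369] -90.71530522924535 -92.00553373807325
clock: 17.0
tcp_pos: [0.5385, -0.2518, 0.2286]
orientation: [1.196, 1.216, -1.197]
contact_force: [-0.4, 1.5, -0.4]
grip_width: 0.0004
[ 0.53850779 -0.25177048  0.2285762 ]
[([0.5469, -0.2106, 0.0999], 0.58)]
```

View pics/w5.png

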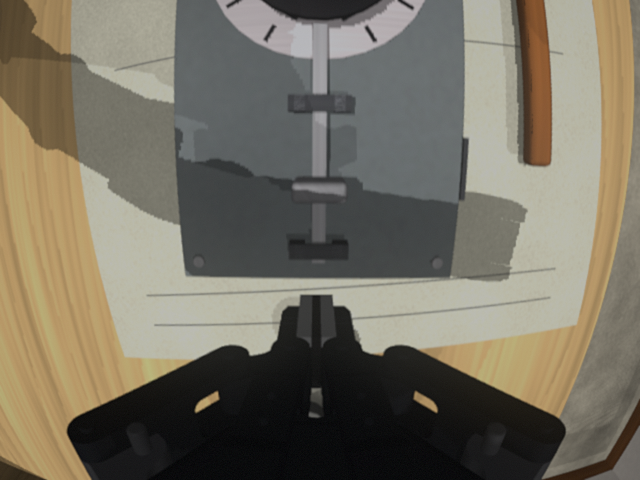

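Wrist view: the tab top (319,185) lies straight ahead of the fingers (316,300), the strap is at (319,248), and the bottle isn't below the gripper. I descend and push.

```bash
python3 - <<'E'
from h import *
for v in (179,191):print(wpix(319,v,.138).round(4))
E
python3 -m pendant '[0,38,0,0,0, 0,38,0,0,0, 0,38,0,0,0, 0,0,0,0,0]'
python3 -m pendant '[0,0,0,-6,0, 0,0,0,-6,0, 0,0,0,-6,0, 0,0,0,-6,0, 0,0,0,-6,0, 0,0,0,-6,0, 0,0,0,0,0]'
python3 -m pendant '[0,0,0,-4,0, 0,0,0,-4,0, 0,0,0,-4,0, 0,0,0,0,0]'
```

```text
[ 0.5385 -0.2008  0.138 ]
[ 0.5387 -0.2085  0.138 ]
clock: 17.6
tcp_pos: [0.5369, -0.2445, 0.1124]
orientation: [1.191, 1.226, -1.194]
contact_force: [-0.0, 1.0, 0.3]
grip_width: 0.0003
clock: 18.48
tcp_pos: [0.5377, -0.2098, 0.1141]
orientation: [1.194, 1.221, -1.194]
contact_force: [0.2, -0.7, 0.1]
grip_width: -0.0001
clock: 18.98
tcp_pos: [0.5374, -0.1987, 0.114]
orientation: [1.194, 1.219, -1.195]
contact_force: [-0.1, -2.0, -1.7]
grip_width: 0.0001
```

```bash
python3 -m pendant '[0,0,0,-3,0, 0,0,0,-3,0, 0,0,0,0,0]'
python3 -m pendant '[0,0,0,-2,0, 0,0,0,-2,0, 0,0,0,0,0]'
python3 - <<'E'
from h import *
p,d=viewer.grab_frame("wrist");cv2.imwrite("pics/w6.png",p[...,::-1])
E
```

```text
clock: 19.35
tcp_pos: [0.5373, -0.1985, 0.1141]
orientation: [1.193, 1.212, -1.2]
contact_force: [2.1, -14.9, -5.3]
grip_width: 0.0
clock: 19.73
tcp_pos: [0.5373, -0.1984, 0.1142]
orientation: [1.193, 1.207, -1.203]
contact_force: [3.7, -23.7, -7.7]
grip_width: -0.0004
```

View pics/w6.png

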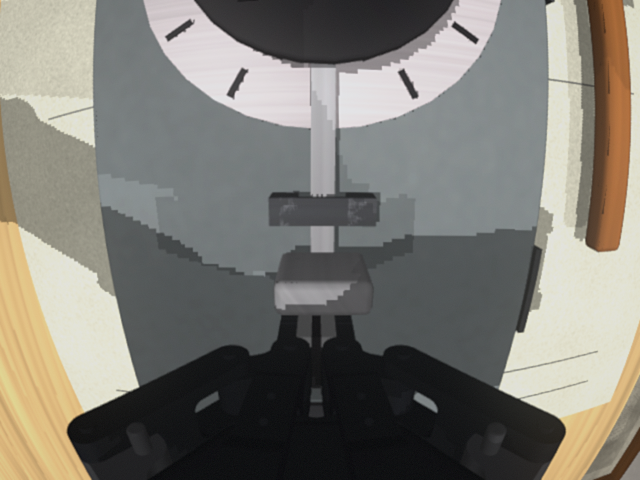

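Wrist view: the tab (322,285) has advanced towards the front guide (323,208). Motion stopped at y = −0.1985, matching the predicted end stop at −0.199. I back off, lift and check from above.

```bash
python3 -m pendant '[0,0,0,8,0, 0,0,0,8,0, 0,0,0,4,0, 0,-40,0,0,0, 0,-50,0,0,0, 0,-50,0,30,0, 0,-20,-40,40,0, 0,0,-50,40,0, 0,0,-50,40,0, 0,0,0,50,0, 0,0,0,50,0, 0,0,0,50,0, 0,0,0,50,0, 0,0,0,0,0]'
python3 - <<'E'
from h import *
p,d=viewer.grab_frame("top");P=cloud("top",d)
cv2.imwrite("pics/t3.png",cv2.resize(p[150:345,245:545,::-1],None,fx=2.6,fy=2.6,interpolation=cv2.INTER_CUBIC))
for a in ("tab","post"):
    for x in nets.silhouettes(a,"top")[:1]:
        m=x["mask"]&(d>0);q=P[m];t=q[q[:,2]>q[:,2].max()-.008];print(a,t.mean(0).round(4),x["score"])
n=(abs(P[...,0]-.54)<.1)&(abs(P[...,1]+.11)<.17)&(P[...,2]>.13)&(P[...,2]<.16)
k,l,s,c=cv2.connectedComponentsWithStats(n.astype(np.uint8))
for i in range(1,k):
    if s[i,4]>5:print(c[i].round(),s[i,4],P[l==i].mean(0).round(4))
for n in ("tape_measure","glue_bottle","mallet"):print(n,[(np.round(x["location"],4).tolist(),round(x["score"],2)) for x in nets.look_for(n,"top")[:1]])
E
```

```text
clock: 21.52
tcp_pos: [0.4058, -0.563, 0.2728]
orientation: [1.198, 1.218, -1.198]
contact_force: [1.7, 0.1, -0.6]
grip_width: -0.0003
tab [ 0.5384 -0.1793  0.1386] 0.72
post [ 0.5384 -0.1793  0.1386] 0.68
[431. 282.] 101 [ 0.5375 -0.1793  0.1367]
[377. 302.] 56 [ 0.4963 -0.0575  0.1488]
tape_measure []
glue_bottle [([0.5406, -0.3911, 0.0933], 0.72)]
mallet [([0.7546, 0.0303, 0.0648], 0.89)]
```

View pics/t3.png

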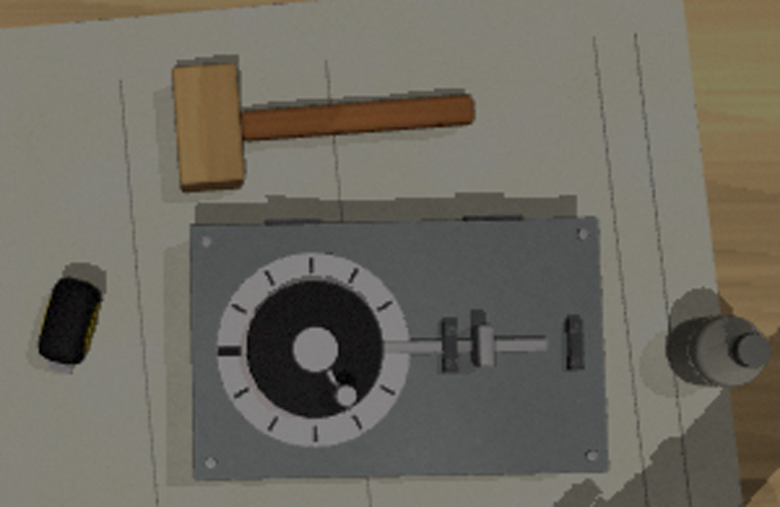

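Top view: the post (346,395) is at the fourth anticlockwise mark. The tab (484,345) has moved 35 mm (y −0.214 to −0.179). The tape measure, bottle and mallet are in place and the arm is clear.

```bash
python3 -c "
from bench import r
print(r.hand_in())"
```

```text
the job is handed in; nothing more can be done
None
```

The strongbox is unlocked as far as my checks show, and I handed the job in at about 21.6 s of the 66 s; no verdict was reported.

- **Dial:** I pinched the post and turned the dial clockwise to about 89–90° (third mark), where it stood about 1 s. I then turned it back anticlockwise to about −120° (fourth mark), where it stood about 0.5 s. My estimates never went past either mark by more than a degree or two.
- **Bolt:** I pushed the tab with shut fingers until it hit the stop. The last top view shows 35 mm of travel, from y −0.214 to −0.179.
- **Last checks:** In that view the post stands at the fourth anticlockwise mark. The bottle and mallet are within about 3 mm of where they were. The arm is clear of everything.
- **Disagreements:** The network missed the tape measure in the last picture, but by eye it is in place. It also mistook the tab for the post, so I took the post's position from the depth picture instead. The top and scene cameras differed by about 4 mm, so I relied on the wrist view.

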